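# Clamp a watch case in the case vise

## Robot

A 6-joint arm with a two-finger parallel gripper is mounted at the origin on the work surface. World frame = base frame: x ahead of the robot, y to its left, z up, the work surface at z = 0. Lengths are in m, angles in rad, forces in N, time in s.
With the tool pointing down it reaches from about 0.25 to 0.775 m from the base axis. Payload 4 kg.
Tool frame: the origin (TCP) lies at the very end of the fingers, on their centre line; the grasp point (between the pads) lies 19 mm behind it; z points along the fingers, y is the line along which they close (so a half turn about z gives the same grasp; the last joint's range is limited). The gripper opens to 94 mm and grips with 3 to 60 N. Pads are 16 mm wide; open, the fingers measure 119 mm over their backs; the gripper's body (75 mm by 177 mm) begins 78 mm behind the grasp point.
Start: joints at [-1.446, 0.087, 1.371, -0, 1.684, -0.103], TCP at [0.124, -0.536, 0.206] pointing down, gripper open.
Joint ranges: [-3.1, 3.1], [-0.76, 2.03], [0.27, 2.55], [-1.08, 4.22], [0.17, 2.65], [-2.57, 2.57]. Speed limits (rad/s): [2.79, 2.79, 3.14, 3.14, 3.14, 3.14].

## Interface

Orientations are given as [roll, pitch, yaw] about the fixed x, y, z axes, in that order (R = Rz(yaw) Ry(pitch) Rx(roll)).
In Python, from bench import robot, vision gives the robot as it stands.
- The arm moves only by the shell command python3 -m crank 'ROWS'. ROWS is JSON, a list of rows, each a list of 3 entries, a list of its own where there are three numbers: the closure, from 0 (fully open) to 1 (shut), then the shift along the tool's x, y, z in m, then the turn, a rotation vector about the tool's x, y, z in degrees. A call has 1 to 8 rows; each row shifts and turns the commanded pose from where the row before left it, along the tool's axes as they then stand; what a row does not reach is not made up. A row lasts 1/10 s, in which the tool goes at most 50 mm and 8.59 degrees, less where a joint would pass 70% of its speed; a pose out of reach is approached as far as the arm can. A call with a gripper value outside its range is refused whole. The fingers move at their own pace and stop on an object; the grip force is fixed at half the most. Time passes only in rows, so rows that do not move let the fingers close. It gives the time, the measured TCP pose, the force, the opening and the grip force at its end, in the units of the state.
- robot.get_obs(): the state, without advancing time (a new reading comes with each control period).
- vision.snapshot(name): name is "side" or "top" or "wrist"; returns a dict with "color" (420x560x3 uint8, red, green, blue), "z_map" (420x560 float32, m along the optical axis (not along the pixel's ray), 0 where there is no reading), "fx", "fy", "cx", "cy" (pixels), "dist" ([k1, k2, p1, p2, k3] as OpenCV has them; the pictures are not rectified), "R" (3x3) and "t" (3): a world point X has camera coordinates R X + t. Camera axes: x right, y down, z forward; pixel columns grow to the right and rows downward; lengths in m; the calibration is good to about 2 mm. A picture is of the moment at which its call begins.
- robot.close_job(): hands the job in; it is judged then, once.
The state is a dict: "time": time; "joint_positions": joint angles; "qvel": joint speeds; "joint_torque": joint torques, N m; "tool_pos": TCP position; "ee_rot": TCP orientation; "wrist_force": force on the tool from outside, world axes, zero at the start; "wrist_torque": the same for the moment, N m; "width": finger opening in m; "finger_force": force on a finger pad.
Only numpy, scipy, OpenCV 4.12 (cv2) and the standard library are available. Lean on these libraries where they do the work, as an engineer would, in place of code of your own. Each camera call takes 0.05 s, during which the arm holds its last target. There are 200 camera calls.

## Task

The sliding jaw of the small steel case vise is locked well away from the watch case. Turn its slanted wing knob to free the jaw, slide the jaw along the bed until the case is pushed up square against the fixed jaw and is held snugly between the two without being squeezed hard, then turn the knob fully tight again and let go. Leave the other things on the desk where they are.

Things in the scene. Friction and masses are not known exactly. Their poses are not given: they have to be found in the camera images.
- vise: Fixed steel vise, 290 mm long (its y), 85 mm wide (its x), flat bed 60 mm wide with its top 30 mm above the desk. Origin: centre of its underside; its x points roughly towards the robot (yaw about pi), y along the bed from the fixed jaw towards the open end, z up.
- fixed_jaw: Steel block 60 x 25 x 30 mm fixed on the bed's -y end. Origin: on the bed's top, in the middle of the lower edge of its gripping face, which looks along vise +y; axes as the vise's.
- jaw (a joint): Sliding jaw: steel carriage 44 mm long, up to 45 mm above the bed. Value in m, 0 to 0.125, grows as it moves along vise +y away from the fixed jaw; clear distance between the gripping faces is 0.038 + value. Drags with 2 to 3 N when free; does not move while the clamp is tight.
- soft_face: Black rubber-buffered gripping plate of the sliding jaw, 50 x 6 x 24 mm, sprung: it yields up to 2.5 mm at about 8 N per mm. Origin: 2 mm above the bed, middle of the lower edge of its gripping face, which looks along vise -y; axes as the vise's.
- knob (a joint): Clamp knob of the sliding jaw, in rad, 0 to 1.5. 0 = fully tight (wing along the bed), about 0.5 and more = loose, 1.5 = fully open (wing across the bed). It grows counterclockwise as seen when looking at the knob.
- knob_grip (a point): Middle of the knob's black wing: 46 mm long, 12 thick, 18 deep along the axis. Site z: knob axis, pointing out, up and leaning 30 degrees to vise -x (away from the robot); y along the wing, x across it; turns with the knob. A sloping face lies 27 mm below this point along the axis, on it a washer (3 mm, diameter 24); a 12 mm spindle joins wing and washer. Rides on the sliding jaw.
- watch_case: Loose steel watch case lying on the bed, dial up: 44 mm over the lugs (its y, gripped by the jaws), 38 mm wide (its x, a small crown 4 mm more on +x), 13 mm high, about 80 g. Origin: centre of its underside.
- bench_block: Bystander: round steel bench block, 60 mm diameter, 28 mm high, standing loose beyond the vise. Origin: centre of its underside.
- tweezer_rest: Bystander: bamboo tweezer rest, 50 x 90 x 22 mm, loose beyond the vise. Origin: centre of its underside.
- tray: Bystander: white plastic tray, 140 x 100 x 20 mm, loose past the vise's open end. Origin: centre of its underside.
There are look-alikes about, which are no part of the job. Leave any green look-alike of the watch_case alone.

How it is judged:
By the outcome, as a careful person would: the job done as asked, in the order asked, and still so for the second after the job is handed in, with the robot touching nothing.
It also fails if it takes over 48 s, if anything falls off the work surface, if the arm or the gripper's body presses on something with over 40 N, if the wrist force passes 120 N, or if a joint passes its speed limit or range.

## Working session

There is one attempt and no reset: what is moved stays moved. The work goes in short steps, Python scripts to look and compute and a shell command to move; the robot and the scene stay as the last step left them, time stands still between calls to the robot, and variables do not carry over. Pictures are saved under pics/ and viewed, at most 10 in all, crops included, and the job is handed in when it is done.

```bash
ls; mkdir -p pics; cat > h.py <<'E'
import numpy as np, cv2
from bench import robot, vision
from scipy.spatial.transform import Rotation as Ro
def K(s): return np.array([[s['fx'],0,s['cx']],[0,s['fy'],s['cy']],[0,0,1.]])
def ray(s,uv):
    n=cv2.undistortPoints(np.array(uv,float).reshape(-1,1,2),K(s),np.array(s['dist'],float)).reshape(-1,2)
    R=np.array(s['R']);t=np.array(s['t'])
    return -R.T@t,(np.c_[n,np.ones(len(n))])@R
def plane(s,uv,z):
    c,d=ray(s,uv); return c+d*((z-c[2])/d[:,2])[:,None]
def depth(s,uv):
    c,d=ray(s,uv); z=np.array([s['z_map'][int(round(v)),int(round(u))] for u,v in np.array(uv).reshape(-1,2)])
    return c+d*z[:,None]
def proj(s,X):
    R=np.array(s['R']);return cv2.projectPoints(np.array(X,float).reshape(-1,1,3),cv2.Rodrigues(R)[0],np.array(s['t'],float),K(s),np.array(s['dist'],float))[0].reshape(-1,2)
def save(s,n): cv2.imwrite('pics/'+n+'.png',s['color'][:,:,::-1])
E
python3 - <<'E'
from h import *
import pickle
S={n:vision.snapshot(n) for n in('top','side')}
pickle.dump(S,open('s0.pkl','wb'))
for n in S: save(S[n],n+'0'); print(n,-np.array(S[n]['R']).T@S[n]['t'],S[n]['fx'])
print(robot.get_obs())
E
```

```text
pics
top [ 0.47323329 -0.01633192  0.91487462] 436.6129093589909
side [0.33567655 0.75120982 0.63745131] 463.1665142831985
{'time': 0.1, 'joint_positions': array([-1.44605667e+00,  8.78522527e-02,  1.37205767e+00,  1.78812733e-05,
        1.68358500e+00, -1.03096536e-01]), 'qvel': array([ 0.00133047, -0.0025094 , -0.00442551,  0.00010781, -0.00163924,
        0.00010948]), 'joint_torque': array([ 1.26031813e-03, -3.41254520e+01, -3.03301263e+01,  7.19416304e-02,
        3.04667931e-02, -9.35598496e-05]), 'tool_pos': array([ 0.12417263, -0.53531197,  0.20446003]), 'ee_rot': array([-3.13970231e+00, -2.13447594e-04,  2.27837982e-01]), 'wrist_force': array([-0.59867587, -0.49647216, -0.12654235]), 'wrist_torque': array([ 0.02859629,  0.00150856, -0.01824676]), 'finger_force': 0.0, 'width': 0.09403749098192907}
```

View pics/top0.png

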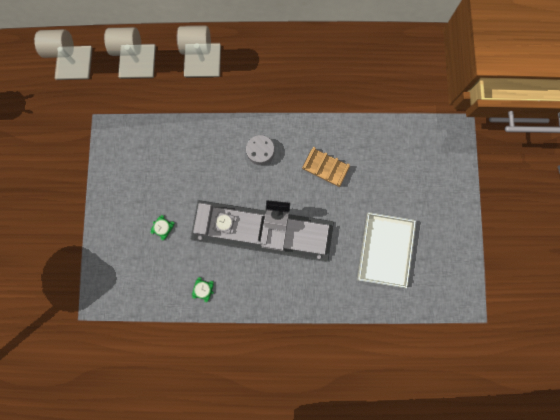

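View pics/side0.png

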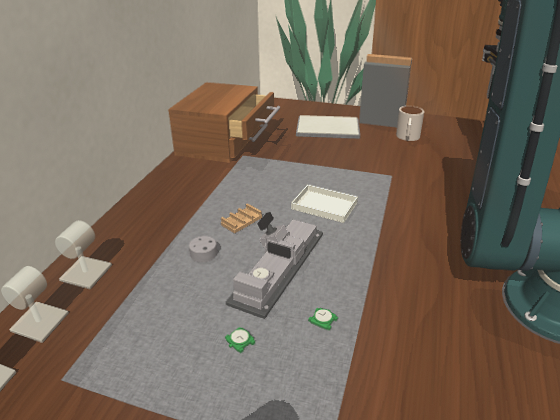

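The top view shows the vise from (195,215) to (330,245), with the fixed jaw at the left (203,218) and the sliding jaw with its black wing at (277,207). Candidates for the case:
- White/steel case on the bed at (224,223)
- Green look-alike at (162,227)
- Green look-alike at (202,290)

By the description it is the one on the bed at (224,223). I'll check that in a crop.

```bash
python3 - <<'E'
from h import *
import pickle
S=pickle.load(open('s0.pkl','rb'))
s=S['top']; c=s['color'][185:275,180:345,::-1]
cv2.imwrite('pics/crop0.png',cv2.resize(c,None,fx=4.8,fy=4.8,interpolation=cv2.INTER_CUBIC))
# height map from depth
v,u=np.mgrid[185:275,180:345]; uv=np.c_[u.ravel(),v.ravel()]
P=depth(s,uv); z=P[:,2]
col=s['color'][185:275,180:345].reshape(-1,3).astype(int)
m=(z>0.008)&(z<0.16); 
mm=m.reshape(90,165).astype(np.uint8); n,l,st,ce=cv2.connectedComponentsWithStats(mm); k=1+np.argmax(st[1:,4]); sel=(l.ravel()==k)
r=cv2.minAreaRect(P[sel&(z<0.05),:2].astype(np.float32)); print('rect',r,cv2.boxPoints(r))
b=sel&(abs(z-0.03)<0.004); print('bed z',np.median(z[b]), 'desk z',np.median(z[abs(z)<.008]))
t=sel&(z>0.066); print('jaw top/knob pts',t.sum(),P[t].mean(0),P[t].min(0),P[t].max(0))
kb=sel&(col.max(1)<40)&(z>0.06); print('knob',kb.sum(),P[kb].mean(0),P[kb].min(0),P[kb].max(0))
E
```

```text
rect ((0.5630266666412354, 0.040578730404376984), (0.29034730792045593, 0.0851183831691742), 81.1503677368164) [[ 0.49864033 -0.09631932]
 [ 0.58274543 -0.10941409]
 [ 0.62741303  0.17747678]
 [ 0.5433079   0.19057155]]
bed z 0.030486677691162756 desk z 0.0013305297379688774
jaw top/knob pts 537 [0.58752306 0.00730981 0.08095408] [ 0.55976994 -0.01677896  0.06601218] [0.61273311 0.03207341 0.10014453]
knob 200 [0.60045016 0.00469004 0.09305167] [ 0.58870169 -0.01676414  0.06607731] [0.61046074 0.0252388  0.10014453]
```

View pics/crop0.png

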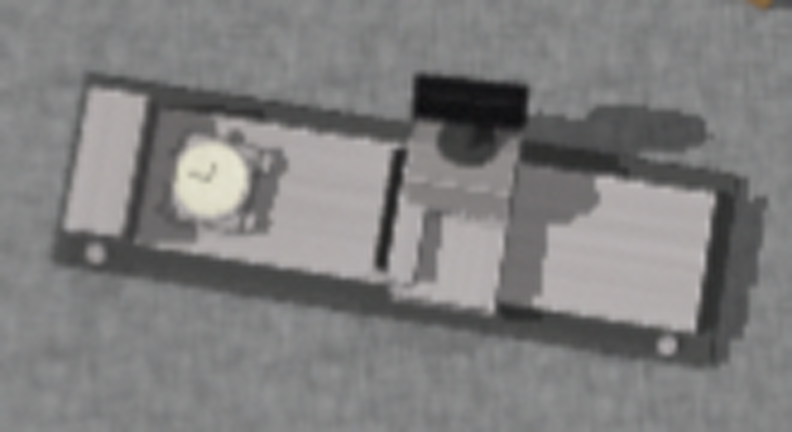

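The crop confirms it. The steel case with the cream dial sits on the bed at crop (210,180), near the fixed jaw. The black soft face is at (390,205) and the black wing at (470,98), roughly along the bed. Next I'll get the vise frame and the wing in that frame.

```bash
cat >> h.py <<'E'
yaw=np.arctan2(0.1540,-0.9881); V=Ro.from_euler('z',yaw).as_matrix(); V0=np.array([0.5630,0.0406,0])
tilt=Ro.from_euler('y',-30,degrees=True).as_matrix()  # z leans to vise -x
A=V@tilt                                               # knob frame at 0: z axis out, y bed, x across
def tov(P): return (P-V0)@V
def goal(X,a,back):  # tool at wing centre X (world), knob angle a rad, TCP back m before wing centre along the axis
    Rt=A@Ro.from_euler('z',a).as_matrix()
    Rt=np.c_[-Rt[:,1],-Rt[:,0],-Rt[:,2]]
    return X+A[:,2]*back,Rt
def todo(G):
    o=robot.get_obs(); R=Ro.from_euler('xyz',o['ee_rot']).as_matrix()
    print('t',o['time'],'shift tool mm',np.round(R.T@(G[0]-o['tool_pos'])*1e3,1),'rotvec deg',np.round(Ro.from_matrix(R.T@G[1]).as_rotvec(degrees=True),1))
E
python3 - <<'E'
from h import *
import pickle
S=pickle.load(open('s0.pkl','rb'))
for n in S:
    s=S[n]
    v,u=np.mgrid[0:420,0:560]; uv=np.c_[u.ravel(),v.ravel()]
    P=depth(s,uv);Q=tov(P);col=s['color'].reshape(-1,3).astype(int)
    box=(abs(Q[:,0])<.08)&(abs(Q[:,1])<.16)&(Q[:,2]>.012)&(Q[:,2]<.14)
    kb=box&(col.max(1)<45)&(Q[:,2]>.078)
    W=P[kb]@A; c=V0@A
    print(n,'wing n',kb.sum(),'range in knob frame',np.percentile(W,[2,50,98],axis=0).round(4).tolist())
    top=W[:,2]>np.percentile(W[:,2],98)-.004
    r=cv2.minAreaRect(W[top][:,:2].astype(np.float32)); print(' top face',r, np.median(W[top,2]))
    X=A@np.array([*r[0],np.median(W[top,2])-.009]); print(' wing centre',X,tov(X))
    # dial
    d=box&(col.min(1)>190)&(col[:,0]-col[:,2]>12)&(Q[:,2]<.06); print(' dial',d.sum(),Q[d].mean(0))
    for nm,lo,hi in(('fixedtop',.055,.065),('jawtop',.068,.0775)):
        q=Q[box&(abs(Q[:,2]-(lo+hi)/2)<(hi-lo)/2)&(col.max(1)>60)&(Q[:,0]>-.03)]
        print(' ',nm,len(q),np.percentile(q,[2,98],axis=0).round(4).tolist())
    cs=box&(Q[:,2]>.037)&(Q[:,2]<.05)&(Q[:,1]<-.03)&(Q[:,1]>-.118)&(abs(Q[:,0])<.03)
    print(' case',cs.sum(),cv2.minAreaRect(Q[cs][:,:2].astype(np.float32)),np.percentile(Q[cs],[1,99],axis=0).round(4).tolist())
E
```

```text
top wing n 203 range in knob frame [[-0.4736, -0.118, 0.3658], [-0.4655, -0.0968, 0.3796], [-0.4624, -0.0767, 0.3836]]
 top face ((-0.4692337214946747, -0.09733521938323975), (0.011882289312779903, 0.04207753762602806), 7.514046669006348) 0.38177717458123533
 wing centre [0.60067542 0.00489223 0.08821764] [-0.04272485  0.02947999  0.08821764]
 dial 135 [-0.00163031 -0.07536994  0.04384438]
  fixedtop 581 [[-0.0279, -0.1292, 0.0564], [0.029, 0.0406, 0.0642]]
  jawtop 223 [[-0.0293, 0.0078, 0.0683], [-0.0072, 0.05, 0.0764]]
 case 380 ((0.004669101908802986, -0.08334861695766449), (0.05700342357158661, 0.0590648278594017), 81.85847473144531) [[-0.0247, -0.1057, 0.0371], [0.026, -0.0564, 0.0489]]Traceback (most recent call last):
  File "<stdin>", line 11, in <module>
    return _quantile_unchecked(
        a, q, axis, out, overwrite_input, method, keepdims, weights)
    return _ureduce(a,
                    func=_quantile_ureduce_func,
    ...<5 lines>...
                    overwrite_input=overwrite_input,
                    method=method)
    r = func(a, **kwargs)
    result = _quantile(arr,
                       quantiles=q,
    ...<2 lines>...
                       out=out,
                       weights=wgt)
    slices_having_nans = np.isnan(arr[-1, ...])
                                  ~~~^^^^^^^^^
IndexError: index -1 is out of bounds for axis 0 with size 0
```

```bash
python3 - <<'E'
from h import *
todo(goal(np.array([.6007,.0049,.0882]),0.05,0.10))
E
```

```text
t 0.1 shift tool mm [ 632.6 -399.9   30.5] rotvec deg [ 26.8 -17.3 -69.2]
```

```bash
python3 -m crank '[[0,[40,-25,0],[0,0,0]]]' | head -c 600; echo
```

```text
time: 0.2
tool_pos: [0.1569, -0.5023, 0.2036]
ee_rot: [-3.14, 0.002, 0.221]
wrist_force: [1.4, 0.6, 0.2]
width: 0.0939
finger_force: 0.0
```

Shifts are in metres, and that row was safely clipped. I'll continue in metres.

```bash
python3 -m crank '[[0,[0.0395,-0.025,0],[0,0,0]],[0,[0.0395,-0.025,0],[0,0,0]],[0,[0.0395,-0.025,0],[0,0,0]],[0,[0.0395,-0.025,0],[0,0,0]],[0,[0.0395,-0.025,0],[0,0,0]],[0,[0.0395,-0.025,0],[0,0,0]],[0,[0.0395,-0.025,0],[0,0,0]],[0,[0.0395,-0.025,0],[0,0,0]]]'
python3 -m crank '[[0,[0.0395,-0.025,0],[0,0,0]],[0,[0.0395,-0.025,0],[0,0,0]],[0,[0.0395,-0.025,0],[0,0,0]],[0,[0.0395,-0.025,0],[0,0,0]],[0,[0.0395,-0.025,0],[0,0,0]],[0,[0.0395,-0.025,0],[0,0,0]]]'
python3 -m crank '[[0,[0,0,0],[2.68,-1.73,-6.92]],[0,[0,0,0],[2.68,-1.73,-6.92]],[0,[0,0,0],[2.68,-1.73,-6.92]],[0,[0,0,0],[2.68,-1.73,-6.92]],[0,[0,0,0],[2.68,-1.73,-6.92]],[0,[0,0,0],[2.68,-1.73,-6.92]],[0,[0,0,0],[2.68,-1.73,-6.92]],[0,[0,0,0],[2.68,-1.73,-6.92]]]'
python3 -m crank '[[0,[0,0,0],[2.68,-1.73,-6.92]],[0,[0,0,0],[2.68,-1.73,-6.92]],[0,[0,0,0],[0,0,0]]]'
python3 - <<'E'
from h import *
todo(goal(np.array([.6007,.0049,.0882]),0.05,0.10)); print(robot.get_obs()['joint_positions'])
s=vision.snapshot('wrist'); save(s,'w1')
E
```

```text
time: 1.0
tool_pos: [0.423, -0.2325, 0.2051]
ee_rot: [-3.141, 0.0, 0.228]
wrist_force: [-0.1, -0.8, -0.2]
width: 0.0942
finger_force: 0.0
time: 1.6
tool_pos: [0.62, -0.0329, 0.2048]
ee_rot: [-3.142, 0.001, 0.228]
wrist_force: [1.0, -0.9, 0.8]
width: 0.0937
finger_force: 0.0
time: 2.4
tool_pos: [0.6191, -0.035, 0.2046]
ee_rot: [-2.712, 0.033, 1.221]
wrist_force: [-0.4, -0.5, -0.5]
width: 0.094
finger_force: 0.0
time: 2.7
tool_pos: [0.6196, -0.0339, 0.2022]
ee_rot: [-2.615, -0.023, 1.46]
wrist_force: [-0.5, 0.2, -0.1]
width: 0.0938
finger_force: 0.0
t 2.7 shift tool mm [33.6 37.4 10.8] rotvec deg [-0.2  0.1 -0. ]
[-1.46764882e-01  6.86197952e-01  6.75458711e-01  1.98982912e-03
  2.30712431e+00 -4.13144886e-02]
```

View pics/w1.png

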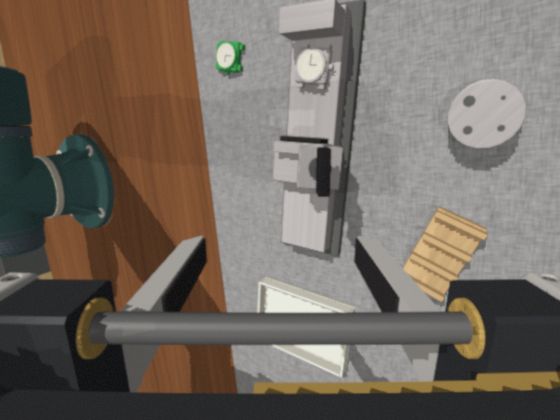

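The wrist view looks along the knob axis. The wing is upright at (323,172), the case is at (311,66), and the fingers line up across the wing. I'll centre over it and re-measure.

```bash
python3 -m crank '[[0.4,[0.017,0.019,0.005],[0,0,0]],[0.4,[0.017,0.018,0.005],[0,0,0]],[0.4,[0,0,0],[0,0,0]],[0.4,[0,0,0],[0,0,0]]]'
python3 - <<'E'
from h import *
G=goal(np.array([.6007,.0049,.0882]),0.05,0.10); todo(G)
s=vision.snapshot('wrist')
v,u=np.mgrid[0:420,0:560]; P=depth(s,np.c_[u.ravel(),v.ravel()]);Q=tov(P);col=s['color'].reshape(-1,3).astype(int)
kb=(s['z_map'].ravel()>0)&(abs(Q[:,0]+.043)<.025)&(abs(Q[:,1]-.0295)<.04)&(Q[:,2]>.06)&(Q[:,2]<.115)&(col.max(1)<45)
W=P[kb]@A; h=np.percentile(W[:,2],95); top=abs(W[:,2]-h)<.003
r=cv2.minAreaRect(W[top][:,:2].astype(np.float32)); print(kb.sum(),h,r,W[:,2].min())
X=A@np.array([*r[0],np.median(W[top,2])-.009]); print('wing',X,tov(X)); todo(goal(X,0.05,0.10))
E
```

```text
time: 3.15
tool_pos: [0.6495, -0.0035, 0.1792]
ee_rot: [-2.619, -0.022, 1.458]
wrist_force: [-0.2, -0.3, 0.1]
width: 0.0653
finger_force: 0.0
t 3.15 shift tool mm [0.6 2.7 3.5] rotvec deg [ 0.   0.1 -0.2]
507 0.3829284654736314 ((-0.47284504771232605, -0.09968287497758865), (0.01029208954423666, 0.04419807344675064), 2.9580307006835938) 0.34836670843047673
wing [0.6040618  0.00674044 0.08629742] [-0.04578621  0.02713233  0.08629742]
t 3.2 shift tool mm [3.2 6.7 4.5] rotvec deg [ 0.1  0.1 -0.2]
```

```bash
python3 -m crank '[[0.4,[0.002,0.0045,0.02],[0,0,0]],[0.4,[0,0,0.03],[0,0,0]],[0.4,[0,0,0.03],[0,0,0]],[0.4,[0,0,0.015],[0,0,0]],[0.4,[0,0,0.01],[0,0,0]],[0.4,[0,0,0.01],[0,0,0]],[0.4,[0,0,0],[0,0,0]],[0.4,[0,0,0],[0,0,0]]]'
python3 - <<'E'
from h import *
todo(goal(np.array([.6024,.0058,.0872]),0.05,-0.013))
s=vision.snapshot('wrist'); save(s,'w2')
E
```

```text
time: 4.0
tool_pos: [0.5978, 0.0067, 0.0782]
ee_rot: [-2.621, -0.023, 1.459]
wrist_force: [0.9, -0.1, 0.5]
width: 0.0563
finger_force: 0.0
t 4.0 shift tool mm [-0.2 -0.5  2.8] rotvec deg [ 0.2  0.1 -0.1]
```

View pics/w2.png

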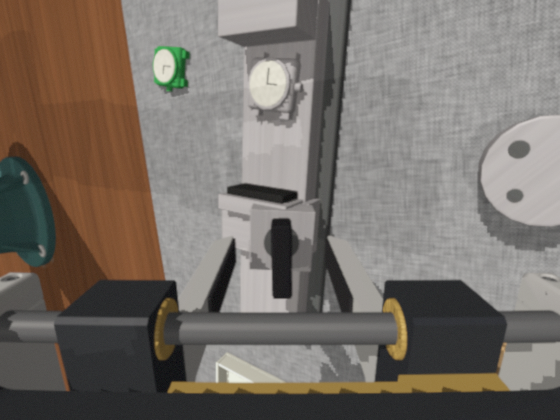

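The wing is upright at (282,258), centred between the fingertips at (225,245) and (340,245). Closing.

```bash
python3 -m crank '[[1,[0,0,0],[0,0,0]],[1,[0,0,0],[0,0,0]],[1,[0,0,0],[0,0,0]],[1,[0,0,0],[0,0,0]],[1,[0,0,0],[0,0,0]],[1,[0,0,0],[0,0,0]],[1,[0,0,0],[0,0,0]],[1,[0,0,0],[0,0,0]]]'
```

```text
time: 4.85
tool_pos: [0.5978, 0.007, 0.077]
ee_rot: [-2.621, -0.023, 1.459]
wrist_force: [2.3, -0.4, -1.3]
width: 0.0116
finger_force: 30.0
```

```bash
python3 -m crank '[[1,[0,0,0],[0,0,-4]],[1,[0,0,0],[0,0,-4]],[1,[0,0,0],[0,0,-4]],[1,[0,0,0],[0,0,0]]]'; python3 -c "
from h import *
o=robot.get_obs();print(o['wrist_force'],o['wrist_torque'],Ro.from_euler('xyz',o['ee_rot']).as_matrix().T@o['wrist_force'])"
```

```text
time: 5.25
tool_pos: [0.5976, 0.007, 0.0771]
ee_rot: [-2.634, -0.126, 1.642]
wrist_force: [2.2, -0.9, -0.6]
width: 0.0119
finger_force: 30.0
[ 2.18475228 -0.90826926 -0.60897443] [-0.06922069 -0.72633767  0.091576  ] [-1.12940975  2.07683363 -0.61655588]
```

Smooth. On to about 0.85 rad.

```bash
python3 -m crank '[[1,[0,0,0],[0,0,-6]],[1,[0,0,0],[0,0,-6]],[1,[0,0,0],[0,0,-6]],[1,[0,0,0],[0,0,-6]],[1,[0,0,0],[0,0,-6]],[1,[0,0,0],[0,0,-6]],[1,[0,0,0],[0,0,0]],[1,[0,0,0],[0,0,0]]]'; python3 - <<'E'
from h import *
o=robot.get_obs();R=Ro.from_euler('xyz',o['ee_rot']).as_matrix();print('F vise',o['wrist_force']@V)
x=A.T@R[:,0]; print('knob est',np.arctan2(x[0],-x[1]))
d=-V[:,1]; print('toward fixed jaw in tool axes',R.T@d, 'tilt err',np.degrees(np.arccos(-R[:,2]@A[:,2])))
s=vision.snapshot('wrist'); save(s,'w3')
v,u=np.mgrid[0:420,0:560]
for n in('top',):
    s=vision.snapshot(n);P=depth(s,np.c_[u.ravel(),v.ravel()]);Q=tov(P);col=s['color'].reshape(-1,3).astype(int)
E
```

```text
time: 6.05
tool_pos: [0.5972, 0.0068, 0.0772]
ee_rot: [-2.79, -0.395, 2.229]
wrist_force: [0.9, -1.2, -1.7]
width: 0.0117
finger_force: 30.0
F vise [-1.10379605  0.99366935 -1.71810371]
knob est 0.883240855234641
toward fixed jaw in tool axes [ 0.63464857  0.77279777 -0.00219114] tilt err 0.13561645116217894
```

View pics/w3.png

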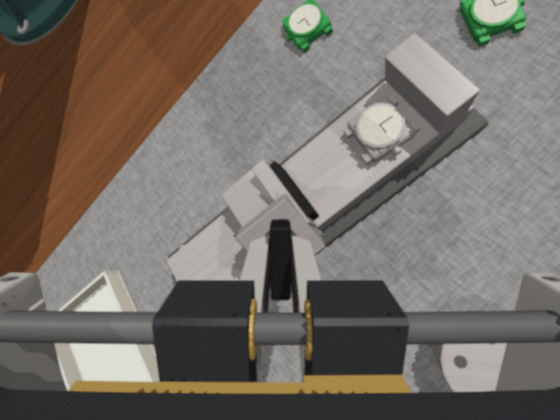

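The gripper and wing have turned together to about 0.88 rad. The wing is at (281,258), the soft face at (295,190), the case at (380,126) and the fixed jaw at (430,80). Next I'll measure the gap.

```bash
cat > gap.py <<'E'
from h import *
def gap(s):
    v,u=np.mgrid[0:420,0:560];P=depth(s,np.c_[u.ravel(),v.ravel()]);Q=tov(P);col=s['color'].reshape(-1,3).astype(int)
    ok=(s['z_map'].ravel()>0)&(abs(Q[:,0])<.022)&(abs(Q[:,1])<.15)
    f=Q[ok&(abs(Q[:,2]-.060)<.004)&(Q[:,1]<-.08)]
    b=Q[ok&(abs(Q[:,2]-.055)<.006)&(col.max(1)<50)&(Q[:,1]>-.09)]
    d=Q[ok&(abs(Q[:,2]-.043)<.007)&(col.min(1)>170)&(col[:,0]-col[:,2]>10)]
    print('fixed top y',np.percentile(f[:,1],[1,50,97]).round(4),f[:,2].mean(),'soft y',np.percentile(b[:,1],[3,50,97]).round(4) if len(b) else None,len(b),'z',b[:,2].mean() if len(b) else 0,'dial',d.mean(0).round(4) if len(d) else None)
if __name__=='__main__':
    import pickle
    gap(pickle.load(open('s0.pkl','rb'))['top']); gap(vision.snapshot('wrist'))
E
python3 gap.py
```

```text
fixed top y [-0.13   -0.1171 -0.105 ] 0.06040394345476236 soft y [0.0007 0.0015 0.0026] 23 z 0.055924041169926005 dial [-0.0014 -0.0758  0.0439]
fixed top y [-0.1294 -0.1168 -0.1049] 0.05909190460831049 soft y [-0.0018  0.0008  0.0034] 433 z 0.054859571121134175 dial [-0.0031 -0.0763  0.0425]
```

```bash
python3 -m crank '[[1,[0.0032,0.0039,0],[0,0,0]],[1,[0.0032,0.0039,0],[0,0,0]],[1,[0,0,0],[0,0,0]]]'; python3 -c "
from h import *
o=robot.get_obs();print('F vise',o['wrist_force']@V,tov(o['tool_pos']))"; python3 gap.py
```

```text
time: 6.5
tool_pos: [0.599, 0.018, 0.0772]
ee_rot: [-2.792, -0.396, 2.233]
wrist_force: [1.1, -0.8, -1.5]
width: 0.0118
finger_force: 30.0
F vise [-1.22553494  0.57744667 -1.5150255 ] [-0.03904934  0.01682559  0.07723683]
fixed top y [-0.13   -0.1171 -0.105 ] 0.06040394345476236 soft y [0.0007 0.0015 0.0026] 23 z 0.055924041169926005 dial [-0.0014 -0.0758  0.0439]
fixed top y [-0.1294 -0.1169 -0.1052] 0.05911077947179944 soft y [-0.013  -0.0104 -0.0078] 437 z 0.05483786841983472 dial [-0.0031 -0.0763  0.0426]
```

The jaw slides freely. Another 36 mm, then small steps.

```bash
python3 -m crank '[[1,[0.0038,0.00465,0],[0,0,0]],[1,[0.0038,0.00465,0],[0,0,0]],[1,[0.0038,0.00465,0],[0,0,0]],[1,[0.0038,0.00465,0],[0,0,0]],[1,[0.0038,0.00465,0],[0,0,0]],[1,[0.0038,0.00465,0],[0,0,0]],[1,[0,0,0],[0,0,0]],[1,[0,0,0],[0,0,0]]]'; python3 - <<'E'
from h import *
from gap import gap
o=robot.get_obs();print('F vise',o['wrist_force']@V,tov(o['tool_pos']))
s=vision.snapshot('wrist'); gap(s); save(s,'w4')
E
```

```text
time: 7.35
tool_pos: [0.6046, 0.0542, 0.0772]
ee_rot: [-2.794, -0.398, 2.234]
wrist_force: [1.5, 2.4, -1.0]
width: 0.0121
finger_force: 30.0
F vise [-1.10220833 -2.62470384 -1.0165066 ] [-0.03898287 -0.01983871  0.07719645]
fixed top y [-0.1295 -0.1171 -0.1052] 0.05912531639898877 soft y [-0.0497 -0.0472 -0.0446] 427 z 0.054903622260055865 dial [-0.0032 -0.0761  0.0425]
```

View pics/w4.png

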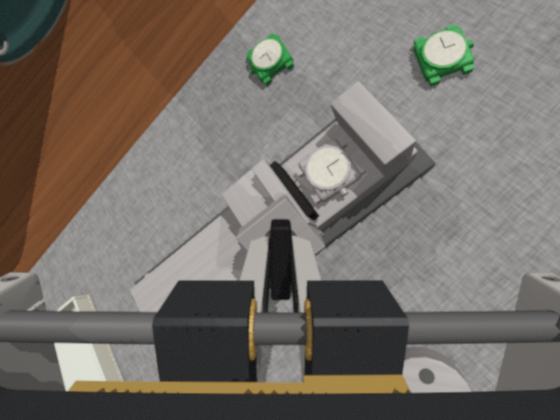

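The case at (328,168) is slightly turned, and the soft face at (293,190) is about to reach it. Now 8 mm at 1 mm per row.

```bash
python3 -m crank '[[1,[0.00064,0.00077,0],[0,0,0]],[1,[0.00064,0.00077,0],[0,0,0]],[1,[0.00064,0.00077,0],[0,0,0]],[1,[0.00064,0.00077,0],[0,0,0]],[1,[0.00064,0.00077,0],[0,0,0]],[1,[0.00064,0.00077,0],[0,0,0]],[1,[0.00064,0.00077,0],[0,0,0]],[1,[0.00064,0.00077,0],[0,0,0]]]'; python3 - <<'E'
from h import *
from gap import gap
o=robot.get_obs();print('F vise',o['wrist_force']@V,tov(o['tool_pos']))
s=vision.snapshot('wrist'); gap(s)
E
```

```text
time: 8.2
tool_pos: [0.6056, 0.0604, 0.0772]
ee_rot: [-2.791, -0.396, 2.232]
wrist_force: [1.9, -3.5, -1.5]
width: 0.0117
finger_force: 30.0
F vise [-2.40867847  3.14835141 -1.54543875] [-0.03899818 -0.02613899  0.07720199]
fixed top y [-0.1293 -0.1171 -0.1053] 0.059150835785664414 soft y [-0.0559 -0.0534 -0.0508] 432 z 0.05480496568801342 dial [-0.0023 -0.0778  0.0425]
```

```bash
python3 -m crank '[[1,[0.00032,0.00039,0],[0,0,0]],[1,[0.00032,0.00039,0],[0,0,0]],[1,[0.00032,0.00039,0],[0,0,0]],[1,[0.00032,0.00039,0],[0,0,0]],[1,[0.00032,0.00039,0],[0,0,0]],[1,[0.00032,0.00039,0],[0,0,0]],[1,[0,0,0],[0,0,0]]]'; cat > st.py <<'E'
from h import *
from gap import gap
o=robot.get_obs();print('F vise',o['wrist_force']@V,'tcp vise',tov(o['tool_pos']))
gap(vision.snapshot('wrist'))
E
python3 st.py
```

```text
time: 8.95
tool_pos: [0.6061, 0.0637, 0.0772]
ee_rot: [-2.791, -0.396, 2.232]
wrist_force: [1.3, -2.9, -1.9]
width: 0.0121
finger_force: 30.0
F vise [-1.73645882  2.69688056 -1.93798239] tcp vise [-0.038987   -0.02941352  0.07721138]
fixed top y [-0.1293 -0.1171 -0.1053] 0.05919415815922567 soft y [-0.0591 -0.0566 -0.054 ] 428 z 0.054906106298609716 dial [-0.0012 -0.0794  0.0425]
```

```bash
python3 -m crank '[[1,[0.00016,0.0002,0],[0,0,0]],[1,[0.00016,0.0002,0],[0,0,0]],[1,[0.00016,0.0002,0],[0,0,0]],[1,[0.00016,0.0002,0],[0,0,0]],[1,[0.00016,0.0002,0],[0,0,0]],[1,[0.00016,0.0002,0],[0,0,0]],[1,[0,0,0],[0,0,0]]]'; python3 st.py
```

```text
time: 9.7
tool_pos: [0.6063, 0.0651, 0.0772]
ee_rot: [-2.791, -0.396, 2.232]
wrist_force: [2.0, -2.0, -1.6]
width: 0.0121
finger_force: 30.0
F vise [-2.27507883  1.65609737 -1.57756507] tcp vise [-0.03897207 -0.03087405  0.07722747]
fixed top y [-0.1293 -0.1171 -0.1053] 0.05920819175473023 soft y [-0.0606 -0.0581 -0.0555] 422 z 0.05489619645417381 dial [-0.0012 -0.0802  0.0424]
```

```bash
python3 -m crank '[[1,[0.00016,0.0002,0],[0,0,0]],[1,[0.00016,0.0002,0],[0,0,0]],[1,[0.00016,0.0002,0],[0,0,0]],[1,[0.00016,0.0002,0],[0,0,0]],[1,[0,0,0],[0,0,0]]]'; python3 st.py;  python3 -m crank '[[1,[0.00016,0.0002,0],[0,0,0]],[1,[0.00016,0.0002,0],[0,0,0]],[1,[0,0,0],[0,0,0]]]'; python3 st.py
```

```text
time: 10.25
tool_pos: [0.6064, 0.0659, 0.0773]
ee_rot: [-2.791, -0.396, 2.232]
wrist_force: [2.5, -4.3, -0.9]
width: 0.0118
finger_force: 30.0
F vise [-3.15826054  3.88391867 -0.93277334] tcp vise [-0.03897525 -0.03169215  0.077251  ]
fixed top y [-0.1293 -0.1171 -0.1053] 0.05920510960316611 soft y [-0.0613 -0.059  -0.0563] 421 z 0.05488226242970664 dial [-0.0012 -0.0806  0.0425]
time: 10.6
tool_pos: [0.6064, 0.0661, 0.0772]
ee_rot: [-2.79, -0.395, 2.232]
wrist_force: [1.9, -4.3, -1.5]
width: 0.0118
finger_force: 30.0
F vise [-2.53547367  3.9439087  -1.46520932] tcp vise [-0.0389829  -0.03192302  0.07722783]
fixed top y [-0.1293 -0.1171 -0.1053] 0.05920506152068814 soft y [-0.0613 -0.0589 -0.0565] 408 z 0.054842931364644555 dial [-0.0012 -0.0806  0.0424]
```

```bash
python3 -m crank '[[1,[0.00016,0.0002,0],[0,0,0]],[1,[0.00016,0.0002,0],[0,0,0]],[1,[0.00016,0.0002,0],[0,0,0]],[1,[0,0,0],[0,0,0]],[1,[0,0,0],[0,0,0]]]'; python3 st.py; python3 - <<'E'
from h import *
s=vision.snapshot('wrist'); cv2.imwrite('pics/w5.png',cv2.resize(s['color'][70:290,180:440,::-1],None,fx=2.7,fy=2.7,interpolation=cv2.INTER_CUBIC))
E
```

```text
time: 11.15
tool_pos: [0.6064, 0.0664, 0.0772]
ee_rot: [-2.79, -0.395, 2.231]
wrist_force: [1.7, -6.4, -1.3]
width: 0.0117
finger_force: 30.0
F vise [-2.66015599  6.07085696 -1.25409208] tcp vise [-0.03896285 -0.03213672  0.07722906]
fixed top y [-0.1293 -0.1172 -0.1053] 0.05920392212603121 soft y [-0.0614 -0.0591 -0.0567] 394 z 0.054836733839224605 dial [-0.0012 -0.0806  0.0425]
```

View pics/w5.png

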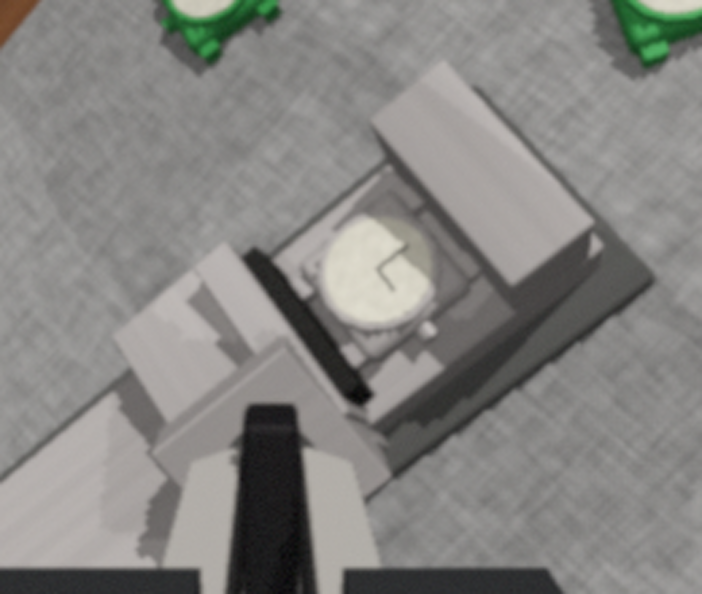

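The case at (378,270) in the crop sits square, with its lugs on both faces, and the force has risen to about 3.5 N above drag. I'll turn back half way and check.

```bash
python3 -m crank '[[1,[0,0,0],[0,0,5]],[1,[0,0,0],[0,0,5]],[1,[0,0,0],[0,0,5]],[1,[0,0,0],[0,0,3]],[1,[0,0,0],[0,0,0]],[1,[0,0,0],[0,0,0]]]'; cat >> st.py <<'E'
R=Ro.from_euler('xyz',o['ee_rot']).as_matrix()
x=A.T@R[:,0]; print('knob est',np.arctan2(x[0],-x[1]),'to fixed in tool',R.T@-V[:,1],'T tool',R.T@o['wrist_torque'])
E
python3 st.py
```

```text
time: 11.85
tool_pos: [0.6066, 0.0665, 0.0771]
ee_rot: [-2.689, -0.271, 1.925]
wrist_force: [1.2, -5.7, -1.7]
width: 0.0113
finger_force: 30.0
F vise [-2.11143736  5.4531948  -1.72529489] tcp vise [-0.03912424 -0.03230117  0.0771486 ]
fixed top y [-0.1293 -0.1176 -0.1059] 0.05914418242863841 soft y [-0.0614 -0.0594 -0.0568] 415 z 0.05446058075936271 dial [-0.0012 -0.0808  0.0424]
knob est 0.5708201067566787 to fixed in tool [ 0.8414541   0.54032112 -0.00284499] T tool [-0.21862583 -1.38935891  0.08804818]
```

```bash
python3 -m crank '[[1,[0.0004,0.00026,0],[0,0,0]],[1,[0,0,0],[0,0,0]],[1,[0,0,0],[0,0,0]]]'; python3 st.py; python3 -m crank '[[1,[0,0,0],[0,0,5]],[1,[0,0,0],[0,0,5]],[1,[0,0,0],[0,0,5]],[1,[0,0,0],[0,0,5]],[1,[0,0,0],[0,0,5]],[1,[0,0,0],[0,0,3]],[1,[0,0,0],[0,0,0]],[1,[0,0,0],[0,0,0]]]'; python3 st.py
```

```text
time: 12.2
tool_pos: [0.6067, 0.0666, 0.0772]
ee_rot: [-2.689, -0.27, 1.925]
wrist_force: [1.8, -6.9, -1.8]
width: 0.0119
finger_force: 30.0
F vise [-2.79017098  6.52359352 -1.79254335] tcp vise [-0.039133   -0.03239768  0.07715622]
fixed top y [-0.1293 -0.1175 -0.1059] 0.0591607537730251 soft y [-0.0615 -0.0594 -0.0568] 417 z 0.054436682752626496 dial [-0.0012 -0.0808  0.0424]
knob est 0.5703139372174849 to fixed in tool [ 0.84172627  0.5398938  -0.00340212] T tool [-0.17350101 -1.50416385  0.09840775]
time: 13.05
tool_pos: [0.607, 0.0667, 0.077]
ee_rot: [-2.621, -0.038, 1.489]
wrist_force: [2.8, -6.2, -3.5]
width: 0.0121
finger_force: 30.0
F vise [-3.71135413  5.74451808 -3.54766734] tcp vise [-0.0394293  -0.03251543  0.07703695]
fixed top y [-0.1295 -0.1178 -0.1061] 0.059050123934938144 soft y [-0.0614 -0.0596 -0.0569] 379 z 0.05432799780280446 dial [-0.0012 -0.0808  0.0424]
knob est 0.08183362918665597 to fixed in tool [ 0.99664824  0.08174796 -0.00309093] T tool [-0.99754565 -1.25480587 -0.02596206]
```

Continue toward the stop in small steps, watching the moment.

```bash
python3 -m crank '[[1,[0,0,0],[0,0,2]],[1,[0,0,0],[0,0,2]],[1,[0,0,0],[0,0,0]],[1,[0,0,0],[0,0,0]]]'; python3 st.py; python3 -m crank '[[1,[0,0,0],[0,0,2]],[1,[0,0,0],[0,0,2]],[1,[0,0,0],[0,0,0]],[1,[0,0,0],[0,0,0]]]'; python3 st.py
```

```text
time: 13.5
tool_pos: [0.607, 0.0666, 0.077]
ee_rot: [-2.62, -0.003, 1.428]
wrist_force: [2.5, -5.4, -2.6]
width: 0.0113
finger_force: 30.0
F vise [-3.30073538  4.97574385 -2.61070718] tcp vise [-0.03948632 -0.03248821  0.07700271]
fixed top y [-0.1295 -0.1178 -0.106 ] 0.059053233751570726 soft y [-0.0614 -0.0596 -0.0568] 377 z 0.05425726890866868 dial [-0.0013 -0.0809  0.0424]
knob est 0.01212800945214669 to fixed in tool [ 0.99992174  0.01213419 -0.00304423] T tool [-1.07279307 -1.21878441 -0.00791287]
time: 13.95
tool_pos: [0.607, 0.0667, 0.077]
ee_rot: [-2.621, 0.031, 1.369]
wrist_force: [2.3, -7.0, -2.0]
width: 0.0121
finger_force: 30.7
F vise [-3.35518364  6.60446885 -2.04019538] tcp vise [-0.03949241 -0.03257433  0.07699107]
fixed top y [-0.1295 -0.1177 -0.106 ] 0.05905296527557614 soft y [-0.0614 -0.0597 -0.0569] 368 z 0.054293700389624694 dial [-0.0013 -0.0809  0.0424]
knob est -0.056405687883961414 to fixed in tool [ 0.99840561 -0.05636889 -0.00296521] T tool [-1.19379831 -1.14694415 -0.49532198]
```

The torque stepped from about 0 to -0.5 N m, so the knob is at its stop. Release and back off along the axis.

```bash
python3 -m crank '[[1,[0,0,0],[0,0,1]],[1,[0,0,0],[0,0,0]],[0.4,[0,0,0],[0,0,0]],[0.4,[0,0,0],[0,0,0]],[0.4,[0,0,0],[0,0,0]],[0.4,[0,0,0],[0,0,0]],[0.4,[0,0,0],[0,0,0]],[0.4,[0,0,0],[0,0,0]]]'; python3 st.py;python3 -m crank '[[0.4,[0,0,-0.01],[0,0,0]],[0.4,[0,0,-0.02],[0,0,0]],[0.4,[0,0,-0.03],[0,0,0]],[0.4,[0,0,-0.03],[0,0,0]],[0.4,[0,0,-0.03],[0,0,0]],[0.4,[0,0,-0.03],[0,0,0]],[0.4,[0,0,0],[0,0,0]],[0.4,[0,0,0],[0,0,0]]]'
python3 - <<'E'
from h import *
from gap import gap
s=vision.snapshot('wrist'); gap(s); save(s,'w6')
v,u=np.mgrid[0:420,0:560]; P=depth(s,np.c_[u.ravel(),v.ravel()]);Q=tov(P);col=s['color'].reshape(-1,3).astype(int)
kb=(s['z_map'].ravel()>0)&(abs(Q[:,0]+.045)<.025)&(abs(Q[:,1]+.033)<.04)&(Q[:,2]>.06)&(Q[:,2]<.115)&(col.max(1)<45)
W=P[kb]@A; h=np.percentile(W[:,2],95); top=abs(W[:,2]-h)<.003
print('wing',cv2.minAreaRect(W[top][:,:2].astype(np.float32)))
E
```

```text
time: 14.8
tool_pos: [0.6066, 0.068, 0.0773]
ee_rot: [-2.62, 0.038, 1.354]
wrist_force: [0.0, 0.8, 0.5]
width: 0.055
finger_force: 0.0
F vise [ 0.08735894 -0.78648996  0.45299798] tcp vise [-0.03880925 -0.0338219   0.07728968]
fixed top y [-0.1295 -0.1178 -0.106 ] 0.0590578243213413 soft y [-0.0613 -0.0596 -0.0569] 370 z 0.05426295830236602 dial [-0.0013 -0.0807  0.0424]
knob est -0.07317185382207553 to fixed in tool [ 0.99732265 -0.07310484 -0.00179527] T tool [-0.27111153  0.00110546  0.0186907 ]
time: 15.65
tool_pos: [0.6811, 0.0564, 0.2069]
ee_rot: [-2.622, 0.038, 1.353]
wrist_force: [0.5, -0.2, -0.1]
width: 0.0561
finger_force: 0.0
fixed top y [-0.1302 -0.1179 -0.1061] 0.05888282141511219 soft y [-0.0614 -0.0597 -0.0575] 103 z 0.05418496290874011 dial [-0.0012 -0.0805  0.0424]
wing ((-0.4735073745250702, -0.1599697768688202), (0.011075738817453384, 0.043525803834199905), 1.8123847246170044)
```

View pics/w6.png

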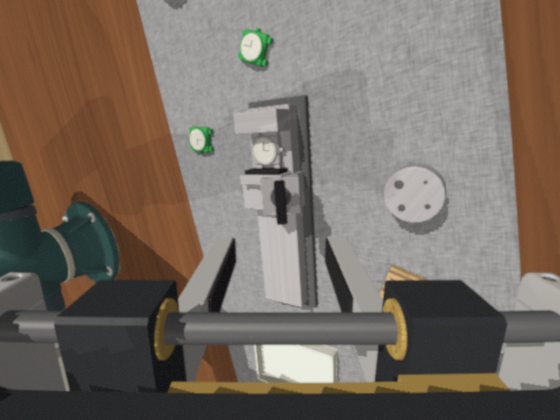

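The wing at (280,200) lies along the bed, the case at (266,152) is held between both jaws, and the bystanders in view look undisturbed. The gripper is clear, so I'm handing in.

```bash
python3 -c "
from bench import robot
print(robot.close_job())"
```

```text
the job is handed in; nothing more can be done
None
```

I freed the knob, slid the jaw until the case sat square against the fixed jaw under about 4 N, turned the knob back to its stop and let go, then handed the job in with the robot clear at about 16 s; no verdict was shown.

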